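# Set the tracking dial and hold the idler arm back on a belt strop

### The arm

A 6-joint arm with a two-finger parallel gripper is mounted at the origin on the work surface. World frame = base frame: x ahead of the robot, y to its left, z up, the work surface at z = 0. Lengths are in m, angles in rad, forces in N, time in s.
With the tool pointing down it reaches from about 0.25 to 0.725 m from the base axis. Payload 4 kg.
Tool frame: the origin (TCP) lies midway between the tips of the shut fingers; the grasp point (between the pads) lies 19 mm behind it; z points along the fingers, y is the line along which they close (so a half turn about z gives the same grasp; the last joint's range is limited). The gripper opens to 85 mm and grips with 20 to 120 N. Pads are 22 mm wide; open, the fingers measure 114 mm over their backs; the gripper's body (76 mm by 85 mm) begins 54 mm behind the grasp point. The pads swing forward as they close: fully open they stand 13 mm farther back than shut.
Start: joints at [-1.348, 0.241, 0.005, 1.335, 0, 1.571], TCP at [0.11, -0.488, 0.231] pointing down, gripper open.
Joint ranges: [-2.72, 2.72], [-1.05, 1.87], [-1.09, 1.28], [-1.99, 2.15], [-1.42, 1.44], [-3.14, 3.14]. Speed limits (rad/s): [2.79, 2.79, 3.14, 3.14, 3.14, 3.14].

### API

Orientations are given as a unit quaternion [x, y, z, w].
In Python, from workcell import get_obs, camera, job_done, silhouettes gives the robot as it stands. The module is installed in compiled form; this text tells all that it offers.
- The arm moves only by the tool drive_tool, never from a script. Its argument "increments" is a list of rows, each a list of 3 entries, a list of its own where there are three numbers: the shift along the world's x, y, z in mm, then the turn, a rotation vector about the world's x, y, z in degrees, then the opening, from 0 (shut) to 1 (fully open). A call has 1 to 8 rows; each row shifts and turns the commanded pose from where the row before left it; what a row does not reach is not made up. A row lasts 1/12 s, in which the tool goes at most 41.7 mm and 7.16 degrees, less where a joint would pass 70% of its speed; a pose out of reach is approached as far as the arm can. A call is refused whole if a number of a shift passes 41.7 or a number of a turn 7.16, either way. A call with a gripper value outside its range is refused whole. The fingers move at their own pace and stop on an object; the grip force is fixed at half the most. Time passes only in rows, so rows that do not move let the fingers close. It gives the time, the measured TCP pose, the force, the opening and the grip force at its end, in the units of the state.
- get_obs(): the state, without advancing time (a new reading comes with each control period).
- camera(name): name is "side" or "top" or "wrist"; returns a dict with "image" (384x512x3 uint8, red, green, blue), "K" (3x3 intrinsics, pixels), "view" (4x4, takes a point from world to camera coordinates). Camera axes: x right, y down, z forward; pixel columns grow to the right and rows downward; lengths in m; the calibration is good to about 2 mm. The wrist camera is an equidistant fisheye: a pixel r from the principal point sees the ray r / f radians off the axis. A picture is of the moment at which its call begins. There is no depth.
- job_done(): hands the job in; it is judged then, once.
Trained networks look in a picture, given as the dict that the camera call returned (one of the last four; its "shot" number tells which), for a name from the list of things; names that differ only in an ending like _2 or _b are one class to them, and where a whole thing is asked for, a point or a joint stands for the part that bears it (a point fixed in the world has none). Each returns a list of dicts, best first, with "conf" (0 to 1); they miss things now and then, are a little off and sometimes report something else, mostly with a low value. They report only what shows in the picture. A call takes as long as a camera call.
- silhouettes(query, picture): "region" (384x512 bool, what is visible of it) and "bbox" ([left, top, right, bottom] in pixels, round what is visible of it).
The state is a dict: "clock": time; "joint_pos": joint angles; "joint_vel": joint speeds; "tau": joint torques, N m; "eef_pos": TCP position; "tool_rot": TCP orientation; "ft_force": force on the tool from outside, world axes, zero at the start; "ft_torque": the same for the moment, N m; "grip_width": finger opening in m; "grasp_force": force on a finger pad.
Only numpy, scipy, OpenCV 4.12 (cv2) and the standard library are available. Lean on these libraries where they do the work, as an engineer would, in place of code of your own. Each camera call takes 0.05 s, during which the arm holds its last target. There are 200 camera calls.

### The job

A belt is about to be fitted to the green strop machine. Turn the black tracking dial until its white pointer points at the red marker and let go of it; then, with the fingers at its red peg, swing the spring-loaded idler arm forward to its stop and finish while still holding it there, firmly against the spring. Leave the dial so set, and leave the other things on the bench and machine where they are.

Things in the scene. Friction and masses are not known exactly. Their poses are not given: they have to be found in the camera images.
- machine: belt strop fixed to the bench: a green bed 220 (x) x 400 (y) x 60 mm high with a grey top plate at 60 mm, wheels and posts on it reaching at most 112 mm above the bench. Origin: centre of its underside; x points away from its operator's side (roughly away from the robot), y to the left, z up. Its position and yaw vary
- idler (a joint): angle of the idler arm about its upright pivot, rad: 0 at rest (arm along the machine's +y), growing anticlockwise from above as it swings forward (peg towards the machine's -x, nearer the robot) to 0.80 at the hard stop, where the bar meets the orange-capped post. A spring drives it back to 0 when let go: 3.2 N at the peg at rest, 6.4 N at the stop
- idler_peg (a point): point on the axis of the red upright peg at the arm's end, 20 mm below the peg's top: peg 16 mm in diameter, 55 mm tall, standing on the arm's flat steel bar whose top is 35 mm below this point (105 mm above the bench). This point lies 150 mm from the pivot axis and 140 mm above the bench; it moves with the arm
- idler_pivot (a point): point on the upright pivot axis of the idler arm, at the same height as idler_peg; fixed on the machine, at x 50, y 20, z 140 mm in its frame
- dial (a joint): turn of the tracking dial, rad, growing clockwise seen from above, no end stops (stays where it is left, light friction); at 0 the white pointer points along the machine's -x
- dial_grip (a point): point on the upright dial axis at the height to grip, 96 mm above the bench: the black dial has an upright bar 50 mm long, 14 mm wide, whose top is 106 mm and foot 72 mm above the bench, on a disc 60 mm across; the bar lies along the pointer line, the white line being on the pointing half of its top only
- dial_pointer (a point): the point that the dial's white pointer line points at: 40 mm out from the dial axis on the line, 64 mm above the bench, just outside the black disc over the white scale plate; it turns with the dial
- marker_tip (a point): point under the red marker clip on the rim of the white scale plate, also 40 mm from the dial axis and 64 mm above the bench; it does not move. At the start it lies 0.8 to 1.9 rad clockwise (seen from above) from the pointer. The dial is set when dial_pointer is at this point
- spare_wheel: bystander, not to be disturbed: yellow spare wheel with a hole, 42 mm across, 22 mm high, lying on the machine's top plate; origin: centre of its underside
- gouge_a: bystander, not to be disturbed: carving gouge with brown wooden handle, 235 mm long, 26 mm thick, lying along its x; origin: on the bench under the joint of handle and blade
- gouge_b: bystander, not to be disturbed: carving gouge with reddish handle, 235 mm long, 26 mm thick, lying along its x; origin: on the bench under the joint of handle and blade
- mallet: bystander, not to be disturbed: dark wooden carver's mallet standing on its head, head 84 mm across, 235 mm tall; origin: centre of its underside
- finish_jar: bystander, not to be disturbed: amber jar with black lid, 64 mm across, 90 mm tall; origin: centre of its underside
- brush: bystander, not to be disturbed: brush lying on the bench along its x, about 200 mm long; origin: under its middle
- panel: bystander, not to be disturbed: carved wooden panel lying flat, 100 x 160 x 25 mm; origin: centre of its underside

How it is judged:
On the way, in this order (a step that is already met when the one before it is completed fails the run):
1. the dial's pointer is at the red marker (within 5.5 mm at 40 mm radius, about 8 degrees) and the dial is let go (horizontal distance between dial_pointer and marker_tip below 0.0055 m and contact force between the fingers and dial below 0.3 N), for 0.2 s.
2. the fingers hold the idler arm at its stop (value of joint idler above 0.745 rad and contact force between the fingers and idler above 3 N), for 0.3 s.
At the end, for the whole second after the job is handed in: The program finishes holding: the idler arm stands still within 0.055 rad (3 degrees) of its 0.80 rad stop, the fingers pressing or gripping it with more than 3 N; the dial, untouched, still points at the red marker (within 5.5 mm at 40 mm radius); every bystander is within 30 mm of where it was (all of step 2 and horizontal distance between dial_pointer and marker_tip below 0.0055 m and velocity of joint idler between -0.15 and 0.15 rad/s and contact force between the arm and dial below 0.3 N and distance of each of spare_wheel, gouge_a, gouge_b, mallet, finish_jar, brush, panel from where it was at the start of the episode below 0.03 m); the arm keeps its last pose, push and grip.
It fails at once if a bystander is moved more than 30 mm (distance of any of spare_wheel, gouge_a, gouge_b, mallet, finish_jar, brush, panel from where it was at the start of the episode above 0.03 m).
It also fails if it takes over 61 s, if anything falls off the work surface, if the arm or the gripper's body presses on something with over 40 N, if the wrist force passes 120 N, or if a joint passes its speed limit or range.

## Working session

There is one attempt and no reset: what is moved stays moved. The work goes in short steps, Python scripts to look and compute and a tool call to move; the robot and the scene stay as the last step left them, time stands still between calls to the robot, and variables do not carry over. Pictures are saved under pics/ and viewed, at most 10 in all, crops included, and the job is handed in when it is done.

Besides the shell and the picture viewer there is one more tool, called after "Request:" as name([rows], argument=value, ...), one row to a line, values as JSON. drive_tool: Moves the arm, as the interface text tells. Its arguments: {"type":"object","properties":{"increments":{"type":"array"}},"required":["increments"]}

```bash
mkdir -p pics; cat > h.py <<'E'
import numpy as np, cv2
from workcell import get_obs, camera, job_done, silhouettes
def ray(c,uv):
    K=c["K"];V=c["view"];R=V[:3,:3];o=-R.T@V[:3,3]
    d=np.linalg.inv(K)@np.array([uv[0],uv[1],1.]);return o,R.T@d
def atz(c,uv,z):
    o,d=ray(c,uv);return o+d*(z-o[2])/d[2]
def proj(c,p):
    q=c["view"]@np.append(p,1);q=c["K"]@q[:3];return q[:2]/q[2]
def save(c,n,box=None,s=1):
    im=c["image"][:,:,::-1]
    if box: im=im[box[1]:box[3],box[0]:box[2]]
    cv2.imwrite(n,cv2.resize(im,None,fx=s,fy=s,interpolation=cv2.INTER_CUBIC))
E
python3 - <<'E'
from h import *
t=camera("top");s=camera("side")
for c,n in((t,"top"),(s,"side")):
    for q in("machine","idler_peg","dial","dial_pointer","marker_tip","spare_wheel","mallet","finish_jar"):
        r=silhouettes(q,c)
        for x in r[:1]:
            ys,xs=np.nonzero(x["region"]);print(n,q,round(x["conf"],2),np.round(x["bbox"]),xs.mean().round(1),ys.mean().round(1))
im=np.hstack([t["image"],s["image"]])[:,:,::-1]
cv2.imwrite("pics/a.png",np.vstack([t["image"],s["image"]])[:,:,::-1][:,:,:].copy() if 0 else cv2.resize(t["image"][:,:,::-1],(800,600),interpolation=cv2.INTER_CUBIC))
cv2.imwrite("pics/b.png",cv2.resize(s["image"][:,:,::-1],(800,600),interpolation=cv2.INTER_CUBIC))
print(t["K"],t["view"],s["view"])
E
```

```text
top machine 0.6 [192. 145. 312. 232.] 250.4 189.8
top idler_peg 0.72 [199. 169. 245. 187.] 222.2 181.0
top dial 0.76 [278. 176. 297. 191.] 288.7 182.4
top dial_pointer 0.63 [282. 178. 295. 188.] 288.7 182.3
top spare_wheel 0.66 [281. 145. 291. 160.] 284.8 152.9
top mallet 0.87 [ 96. 192. 135. 219.] 115.2 204.7
top finish_jar 0.68 [335. 136. 357. 159.] 346.6 146.6
side machine 0.92 [216. 158. 292. 264.] 252.8 211.2
side idler_peg 0.91 [227. 190. 246. 236.] 235.7 216.0
side dial_pointer 0.53 [253. 155. 271. 175.] 261.7 165.7
side spare_wheel 0.71 [221. 157. 237. 167.] 229.1 161.0
side mallet 0.58 [197. 310. 228. 369.] 210.8 344.0
side finish_jar 0.77 [239. 108. 252. 137.] 244.3 121.9
[[413.06047322   0.         252.34751182]
 [  0.         413.06047322 191.60289739]
 [  0.           0.           1.        ]] [[-0.05858837 -0.99827451 -0.00392469  0.02077106]
 [-0.97355007  0.05800611 -0.22098769  0.53389137]
 [ 0.22083404 -0.00912642 -0.9752687   1.47723112]
 [ 0.          0.          0.          1.        ]] [[-0.9612775  -0.27553159 -0.0052826   0.50388328]
 [-0.20299915  0.72092939 -0.66261011  0.18590241]
 [ 0.1863784  -0.63587983 -0.74894588  1.5232895 ]
 [ 0.          0.          0.          1.        ]]
```

View pics/a.png

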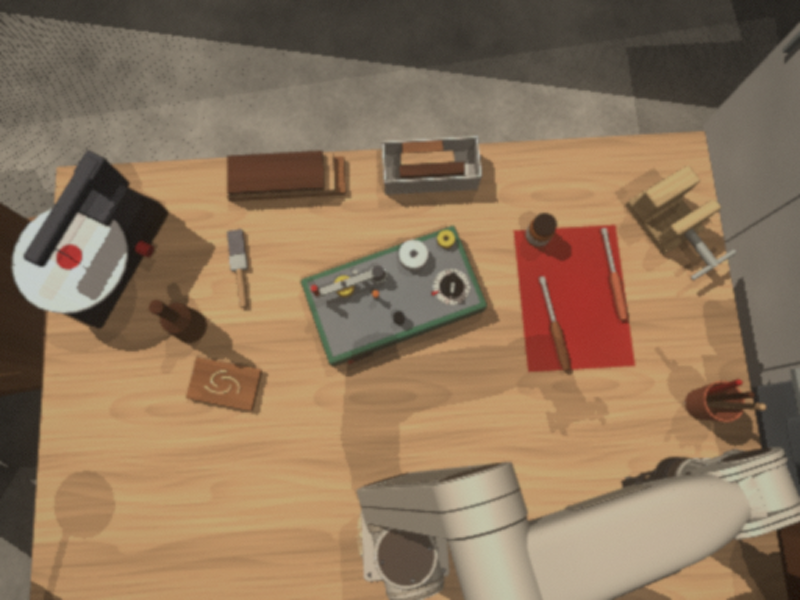

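View pics/b.png

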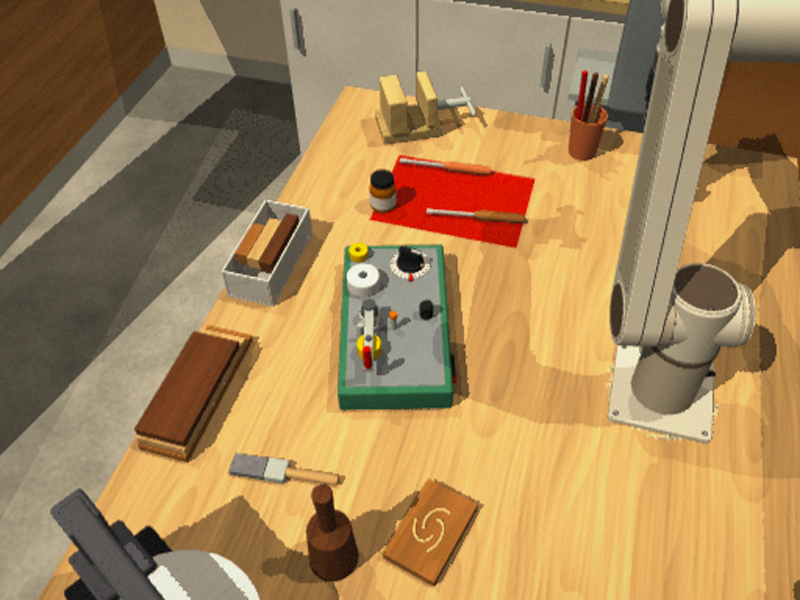

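The top view shows the machine upright with the peg at (202,185), the dial at (289,184), and the red marker to the left of the dial at (278,188). The side view agrees. I'll zoom in on both and fit the machine pose.

```bash
python3 - <<'E'
from h import *
t=camera("top");s=camera("side")
a=cv2.resize(t["image"][160:208,262:314,::-1],(400,369),interpolation=cv2.INTER_CUBIC)
b=cv2.resize(s["image"][148:196,240:292,::-1],(400,369),interpolation=cv2.INTER_CUBIC)
cv2.imwrite("pics/c.png",np.hstack([a,b]))
hsv=cv2.cvtColor(t["image"],cv2.COLOR_RGB2HSV)
g=cv2.inRange(hsv,(60,80,20),(95,255,255));g[:140]=0;g[240:]=0;g[:,:185]=0;g[:,320:]=0
g=cv2.morphologyEx(g,cv2.MORPH_OPEN,np.ones((2,2)))
h=cv2.convexHull(np.argwhere(g)[:,::-1].astype(np.int32))
obs=cv2.resize(g,None,fx=1,fy=1)
from scipy.optimize import minimize
def mask(p):
    c,s_=np.cos(p[2]),np.sin(p[2]);pts=[]
    for z in(0,.06):
        for x in(-.11,.11):
            for y in(-.2,.2):
                pts.append(proj(t,[p[0]+c*x-s_*y,p[1]+s_*x+c*y,z]))
    return cv2.convexHull((np.array(pts)*1).astype(np.float32))
H=np.zeros((384*4,512*4),np.uint8);cv2.fillPoly(H,[(h*4+2)],1)
def cost(p):
    m=np.zeros_like(H);cv2.fillPoly(m,[((mask(p)+.5)*4).astype(np.int32)],1);return float((m!=H).sum())/16
best=min((minimize(cost,[*atz(t,(252,188),.06)[:2],y0],method="Nelder-Mead",options=dict(initial_simplex=np.array([*atz(t,(252,188),.06)[:2],y0])+np.vstack([np.zeros(3),np.diag([.02,.02,.1])])) ) for y0 in(.15,.25,.35,-.25)),key=lambda r:r.fun)
p=best.x;print(p,best.fun)
c,s_=np.cos(p[2]),np.sin(p[2])
R=np.array([[c,-s_],[s_,c]])
for c_ in(t,s):
  hs=cv2.cvtColor(c_["image"],cv2.COLOR_RGB2HSV)
  red=cv2.inRange(hs,(0,150,70),(8,255,255))|cv2.inRange(hs,(172,150,70),(180,255,255))
  n,l,st,ce=cv2.connectedComponentsWithStats(red)
  for i in range(1,n):
    if 195<ce[i][0]<300 and 140<ce[i][1]<240:print("red",st[i],ce[i].round(1))
def w(x,y,z):return np.append(p[:2]+R@[x,y],z)
piv=w(.05,.02,.14);peg=w(.05,.17,.14);print("piv",piv,"peg",peg,"stop",w(.05-.15*np.sin(.8),.02+.15*np.cos(.8),.14))
for c_ in(t,s):print("pegtop px",proj(c_,peg+[0,0,.02]),"pegfoot",proj(c_,peg-[0,0,.035]))
for c_,uv in((t,(288.7,182.4)),):
  d=atz(c_,uv,.09);print("dial",d,R.T@(d[:2]-p[:2]))
E
```

```text
Traceback (most recent call last):
TypeError: unsupported operand type(s) for *: 'NoneType' and 'int'
```

View pics/c.png

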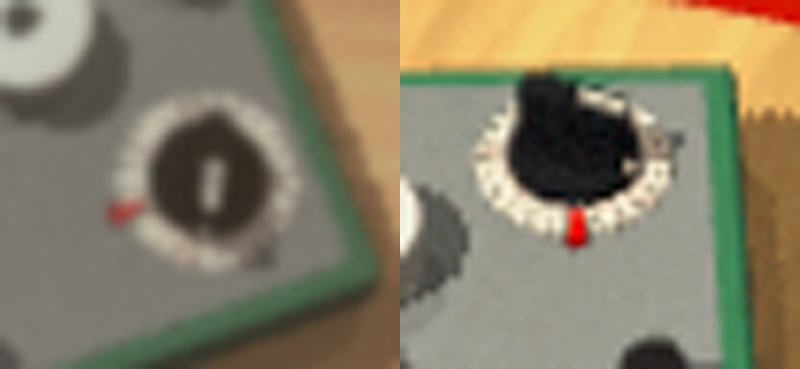

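Crop: top dial disc centre is about px (289.3,183.4). Its pointer points down the image (to about (289,187)). The red marker is at left-below, about (278.5,187.5).

```bash
cat > m.py <<'E'
from h import *
from scipy.optimize import minimize
t=camera("top");s=camera("side")
def green(c,box):
    hsv=cv2.cvtColor(c["image"],cv2.COLOR_RGB2HSV)
    g=cv2.inRange(hsv,(55,70,20),(100,255,255));k=np.zeros_like(g);k[box[1]:box[3],box[0]:box[2]]=1
    return cv2.convexHull(cv2.findNonZero(g*k))
hs_=[(t,green(t,(188,140,318,238))),(s,green(s,(212,150,294,268)))]
print([cv2.boundingRect(h) for _,h in hs_])
def cost(p,only=None):
    c,s_=np.cos(p[2]),np.sin(p[2]);e=0
    for cam,h in hs_:
        pts=np.array([proj(cam,[p[0]+c*x-s_*y,p[1]+s_*x+c*y,z]) for z in(0,.06) for x in(-.11,.11) for y in(-.2,.2)])
        hull=cv2.convexHull(((pts+.5)*4).astype(np.int32))
        H=np.zeros((1536,2048),np.uint8);m=H.copy();cv2.fillPoly(H,[h*4+2],1);cv2.fillPoly(m,[hull],1);e+=float((m!=H).sum())/16
    return e
x0=atz(t,(252,188),.06)[:2]
best=min((minimize(cost,[*x0,y],method="Nelder-Mead",options=dict(maxiter=120,initial_simplex=np.array([*x0,y])+np.vstack([np.zeros(3),np.diag([.02,.02,.1])]))) for y in(.25,-.25)),key=lambda r:r.fun)
p=best.x;print("pose",p,best.fun)
c,s_=np.cos(p[2]),np.sin(p[2]);R=np.array([[c,-s_],[s_,c]])
def w(x,y,z):return np.append(p[:2]+R@[x,y],z)
peg=w(.05,.17,.14);print("piv",w(.05,.02,.14),"peg",peg,"stop",w(.05-.15*np.sin(.8),.02+.15*np.cos(.8),.14))
for n,c_ in(("t",t),("s",s)):
  print(n,"pegtop px",proj(c_,peg+[0,0,.02]),"pegfoot",proj(c_,peg-[0,0,.035]))
  hs=cv2.cvtColor(c_["image"],cv2.COLOR_RGB2HSV)
  red=cv2.inRange(hs,(0,140,60),(9,255,255))|cv2.inRange(hs,(170,140,60),(180,255,255))
  k,l,st,ce=cv2.connectedComponentsWithStats(red)
  for i in range(1,k):
    if 195<ce[i][0]<300 and 140<ce[i][1]<245:print("red",st[i],ce[i].round(1),atz(c_,ce[i],.066).round(4))
# dial disc (black) + marker
for uv,z in(((289.3,183.4),.068),((289.4,181.3),.106),((289,186.8),.106),((278.3,187.4),.066)):
  d=atz(t,uv,z);print("top",uv,d.round(4),(R.T@(d[:2]-p[:2])).round(4))
E
python3 m.py
```

```text
[(195, 157, 109, 74), (216, 157, 74, 105)]
pose [ 0.55124088 -0.00906126  0.306518  ] 1470.6875
piv [0.59287556 0.02509358 0.14      ] peg [0.54761445 0.16810208 0.14      ] stop [0.45875382 0.09226022 0.14      ]
t pegtop px [200.80684453 184.47884095] pegfoot [202.71672505 188.0944952 ]
red [199 183   4   5  13] [201.  184.5] [0.5711 0.1785 0.066 ]
red [277 187   2   2   3] [277.3 187.3] [ 0.5435 -0.1043  0.066 ]
red [223 231   2   1   2] [223.5 231. ] [0.3927 0.1023 0.066 ]
s pegtop px [235.02363256 221.4255212 ] pegfoot [235.82536951 232.98983146]
red [262 175   2   5  10] [262.5 177. ] [ 0.5432 -0.1032  0.066 ]
red [232 221   6  15  70] [234.7 228.2] [0.5668 0.1248 0.066 ]
red [290 240   2   6  12] [290.5 242.5] [0.3909 0.1303 0.066 ]
top (289.3, 183.4) [ 0.5554 -0.1496  0.068 ] [-0.0385 -0.1352]
top (289.4, 181.3) [ 0.554  -0.1467  0.106 ] [-0.0389 -0.132 ]
top (289, 186.8) [ 0.5336 -0.1436  0.106 ] [-0.0574 -0.123 ]
top (278.3, 187.4) [ 0.543  -0.1079  0.066 ] [-0.0376 -0.0917]
```

```bash
python3 -c "
from h import *
from scipy.spatial.transform import Rotation as R
o=get_obs();print(o['clock'],o['eef_pos'],R.from_quat(o['tool_rot']).as_matrix().round(3),o['joint_pos'],o['grip_width'])"
```

```text
1.1 [ 0.11048797 -0.48766306  0.23132656] [[ 0.975  0.221  0.   ]
 [ 0.221 -0.975 -0.   ]
 [ 0.     0.    -1.   ]] [-1.34799787e+00  2.40586732e-01  5.03519155e-03  1.33518502e+00
  1.02601129e-05  1.57077422e+00] 0.08573211544657226
```

Request:
drive_tool([
  [[35,27,0],[0,0,0],1],
  [[35,27,0],[0,0,0],1],
  [[35,27,0],[0,0,0],1],
  [[30,23,0],[0,0,0],1],
])

```text
clock: 1.43
eef_pos: [0.2405, -0.387, 0.2314]
tool_rot: [0.994, 0.111, 0.0, 0.0]
ft_force: [1.8, -0.7, -0.2]
grip_width: 0.0854
grasp_force: 0.0
```

Request:
drive_tool([
  [[14,10,0],[0,0,7],1],
  [[14,10,0],[0,0,7],1],
  [[14,10,0],[0,0,7],1],
  [[14,10,0],[0,0,7],1],
  [[14,10,0],[0,0,7],1],
  [[14,10,0],[0,0,7],1],
  [[14,10,0],[0,0,7],1],
  [[14,10,0],[0,0,7],1],
])

```text
clock: 2.1
eef_pos: [0.3521, -0.3077, 0.2314]
tool_rot: [0.824, 0.567, 0.0, 0.0]
ft_force: [0.6, 0.5, 0.2]
grip_width: 0.0852
grasp_force: 0.0
```

Request:
drive_tool([
  [[14,11,0],[0,0,7],1],
  [[14,11,0],[0,0,7],1],
  [[14,11,0],[0,0,7],1],
  [[14,11,0],[0,0,7],1],
  [[14,11,0],[0,0,7],1],
  [[14,11,0],[0,0,7],1],
  [[14,11,0],[0,0,7],1],
  [[14,11,0],[0,0,7],1],
])

```text
clock: 2.77
eef_pos: [0.4641, -0.2197, 0.2313]
tool_rot: [0.461, 0.887, -0.0, 0.0]
ft_force: [-0.1, 0.2, -0.6]
grip_width: 0.0854
grasp_force: 0.0
```

Request:
drive_tool([
  [[13,10,0],[0,0,7],1],
  [[13,10,0],[0,0,7],1],
  [[13,10,0],[0,0,7],1],
  [[13,10,0],[0,0,7],1],
  [[13,10,0],[0,0,7],1],
  [[13,10,0],[0,0,7],1],
  [[12,10,0],[0,0,5],0.7],
  [[0,0,0],[0,0,0],0.7],
])

```text
clock: 3.43
eef_pos: [0.5553, -0.1485, 0.2309]
tool_rot: [0.069, 0.998, 0.0, 0.0]
ft_force: [-0.1, 0.8, 0.4]
grip_width: 0.0638
grasp_force: 0.0
```

```bash
python3 -c "
from h import *
from scipy.spatial.transform import Rotation as R
o=get_obs();print(o['clock'],o['eef_pos'],R.from_quat(o['tool_rot']).as_matrix().round(3),o['joint_pos'].round(3),o['grip_width'])
c=camera('wrist');print(c['K'],c['view']);np.savez('w1.npz',**{k:c[k] for k in('image','K','view')})
save(c,'pics/d.png',None,1.5)"
```

```text
3.4333 [ 0.55534165 -0.14854022  0.2308696 ] [[-0.99   0.139  0.001]
 [ 0.139  0.99   0.001]
 [-0.001  0.001 -1.   ]] [-2.620e-01  3.910e-01  2.140e-01  1.393e+00  1.000e-03 -1.230e-01] 0.0638275348601362
[[297.31863964   0.         251.77078567]
 [  0.         297.31863964 191.6190416 ]
 [  0.           0.           1.        ]] [[ 1.38040658e-01  9.90426291e-01 -7.33961715e-04  7.09155675e-02]
 [ 9.38335737e-01 -1.30543301e-01  3.20131989e-01 -5.81151932e-01]
 [ 3.16971325e-01 -4.48799329e-02 -9.47372667e-01  1.97348262e-01]
 [ 0.00000000e+00  0.00000000e+00  0.00000000e+00  1.00000000e+00]]
```

View pics/d.png

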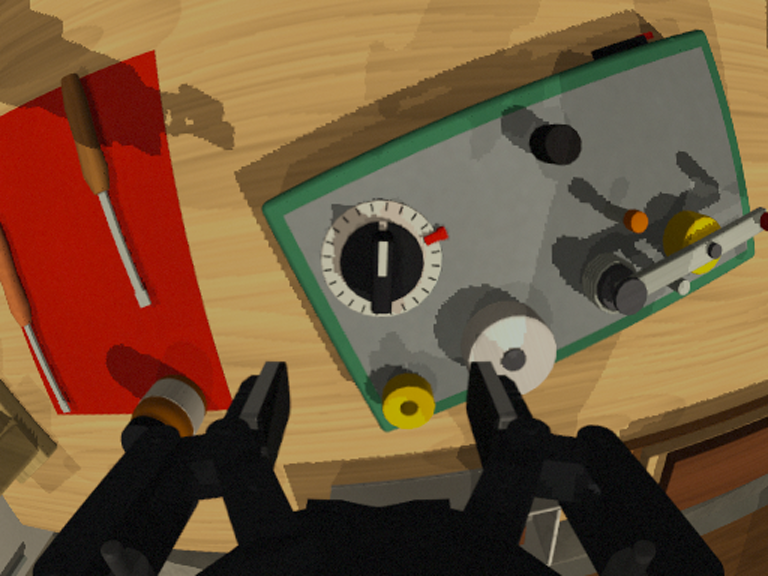

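The wrist picture is clear. The pointer line runs (382,276)→(383,241), the marker's inner tip is at (425,241), and the scale plate is centred near (381,258), in ×1.5 pixels.

```bash
cat >> h.py <<'E'
def fz(c,uv,z):
    K=c["K"];V=c["view"];R=V[:3,:3];o=-R.T@V[:3,3]
    v=(np.array(uv)-K[:2,2])/K[0,0];th=np.linalg.norm(v);d=R.T@np.array([*(v/th*np.sin(th)),np.cos(th)])
    return o+d*(z-o[2])/d[2]
E
python3 - <<'E'
from h import *
c=dict(np.load('w1.npz'));im=c["image"]
f=lambda u,v,z:fz(c,((u+.5)/1.5-.5,(v+.5)/1.5-.5),z)
hsv=cv2.cvtColor(im,cv2.COLOR_RGB2HSV)
box=np.zeros(im.shape[:2],np.uint8);box[128:216,208:300]=1
def pts(m,z):
    n,l,st,ce=cv2.connectedComponentsWithStats(m*box);i=1+np.argmax(st[1:,4]);yx=np.argwhere(l==i)
    return np.array([fz(c,q[::-1],z)[:2] for q in yx])
W=pts(cv2.inRange(hsv,(0,0,150),(180,60,255)),.062)
(cx,cy),r=cv2.minEnclosingCircle((W*1000).astype(np.float32));print("plate",cx,cy,r)
M=pts(cv2.inRange(hsv,(0,160,90),(8,255,255))|cv2.inRange(hsv,(172,160,90),(180,255,255)),.066);print("marker",M.mean(0),len(M))
b=np.zeros_like(box);b[155:188,248:262]=1
Lm=cv2.inRange(hsv,(0,0,130),(180,80,255))*b;yx=np.argwhere(Lm)
P=np.array([fz(c,q[::-1],.106)[:2] for q in yx]);P=P[np.abs(P[:,1]-np.median(P[:,1]))<.01]
vx,vy,x0,y0=cv2.fitLine((P*1000).astype(np.float32),cv2.DIST_L2,0,.01,.01).ravel();print("line",vx,vy,x0,y0,len(P),P.min(0),P.max(0))
for u,v,z in((382,276,.106),(383,240,.106),(382,232,.106),(382,313,.08),(381,258,.072),(436,236,.066)):print(u,v,f(u,v,z).round(4))
ctr=np.array([cx,cy])/1000
am=np.degrees(np.arctan2(*(M.mean(0)-ctr)[::-1]));al=np.degrees(np.arctan2(-abs(vx)*0+(vy*(-np.sign(vx))),-abs(vx)));print("marker ang",am,"pointer ang",al,"radius",np.linalg.norm(M.mean(0)-ctr))
E
```

```text
plate 556.8414306640625 -146.880615234375 43.89776611328125
marker [ 0.54303636 -0.10576129] 105
line 0.9846687 -0.1744352 543.9654 -144.66852 128 [ 0.53305104 -0.14850387] [ 0.55440943 -0.14103224]
382 276 [ 0.555  -0.1463  0.106 ]
383 240 [ 0.5322 -0.1426  0.106 ]
382 232 [ 0.5272 -0.1425  0.106 ]
382 313 [ 0.5902 -0.1509  0.08  ]
381 258 [ 0.5523 -0.1464  0.072 ]
436 236 [ 0.5432 -0.1058  0.066 ]
marker ang 108.55853882539691 pointer ang 169.9542 radius 0.04337486720222715
```

Request:
drive_tool([
  [[1,2,-36],[0,0,-2],0.6],
  [[0,0,-36],[0,0,0],0.5],
  [[0,0,-36],[0,0,0],0.5],
  [[0,0,-25],[0,0,0],0.5],
  [[0,0,-14],[0,0,0],0.5],
  [[0,0,-6],[0,0,0],0.5],
  [[0,0,0],[0,0,0],0.5],
])

```text
clock: 4.07
eef_pos: [0.5527, -0.1486, 0.0768]
tool_rot: [0.09, 0.996, 0.0, -0.002]
ft_force: [-0.2, 0.1, 0.9]
grip_width: 0.0429
grasp_force: 0.0
```

Request:
drive_tool([
  [[3.5,2,0],[0,0,0],0.5],
  [[0,0,0],[0,0,0],0.3],
  [[0,0,0],[0,0,0],0.1],
  [[0,0,0],[0,0,0],0],
  [[0,0,0],[0,0,0],0],
  [[0,0,0],[0,0,0],0],
])

```text
clock: 4.57
eef_pos: [0.5593, -0.1466, 0.0801]
tool_rot: [0.089, 0.996, -0.0, 0.002]
ft_force: [0.7, 0.6, 6.1]
grip_width: 0.0131
grasp_force: 59.5
```

Request:
drive_tool([
  [[-1,0,1],[0,0,-6],0],
  [[0,-0.5,0],[0,0,-7],0],
  [[0,-0.5,0],[0,0,-7],0],
  [[0,0,0],[0,0,0],0],
])

```text
clock: 4.9
eef_pos: [0.559, -0.1472, 0.0802]
tool_rot: [0.262, 0.965, 0.001, 0.002]
ft_force: [5.0, 0.8, 0.8]
grip_width: 0.013
grasp_force: 59.5
```

Request:
drive_tool([
  [[0,-0.5,0],[0,0,-7],0],
  [[0,-0.5,0],[0,0,-7],0],
  [[0,-0.5,0],[0,0,-7],0],
  [[0,0,0],[0,0,-7],0],
  [[0,0,0],[0,0,-7],0],
  [[0,0,0],[0,0,-6.3],0],
  [[0,0,0],[0,0,0],0],
  [[0,0,0],[0,0,0],0],
])

```text
clock: 5.57
eef_pos: [0.5581, -0.148, 0.0802]
tool_rot: [0.582, 0.813, 0.001, 0.001]
ft_force: [3.4, 4.2, 3.8]
grip_width: 0.0128
grasp_force: 59.9
```

Request:
drive_tool([
  [[0,0,0],[0,0,0],0.2],
  [[0,0,0],[0,0,0],0.4],
  [[0,0,0],[0,0,0],0.5],
  [[0,0,0],[0,0,0],0.5],
  [[0,0,30],[0,0,0],0.5],
  [[0,0,40],[0,0,0],0.5],
  [[0,0,40],[0,0,0],0.5],
  [[0,0,40],[0,0,0],0.5],
])

```text
clock: 6.23
eef_pos: [0.5558, -0.149, 0.2302]
tool_rot: [0.584, 0.811, -0.001, -0.001]
ft_force: [0.3, -0.2, 0.6]
grip_width: 0.0424
grasp_force: 0.0
```

```bash
python3 - <<'E'
from h import *
from scipy.spatial.transform import Rotation as R
o=get_obs();print(o['clock'],o['eef_pos'],R.from_quat(o['tool_rot']).as_matrix().round(3),o['joint_pos'].round(3),o['grip_width'])
c=camera('wrist');np.savez('w2.npz',**{k:c[k] for k in('image','K','view')})
save(c,'pics/e.png',None,1.5)
E
```

```text
6.2333 [ 0.55583084 -0.14900042  0.23023213] [[-0.317  0.948 -0.002]
 [ 0.948  0.317  0.   ]
 [ 0.001 -0.002 -1.   ]] [-2.620e-01  3.950e-01  2.180e-01  1.396e+00 -1.000e-03  9.870e-01] 0.042353267727410854
```

View pics/e.png

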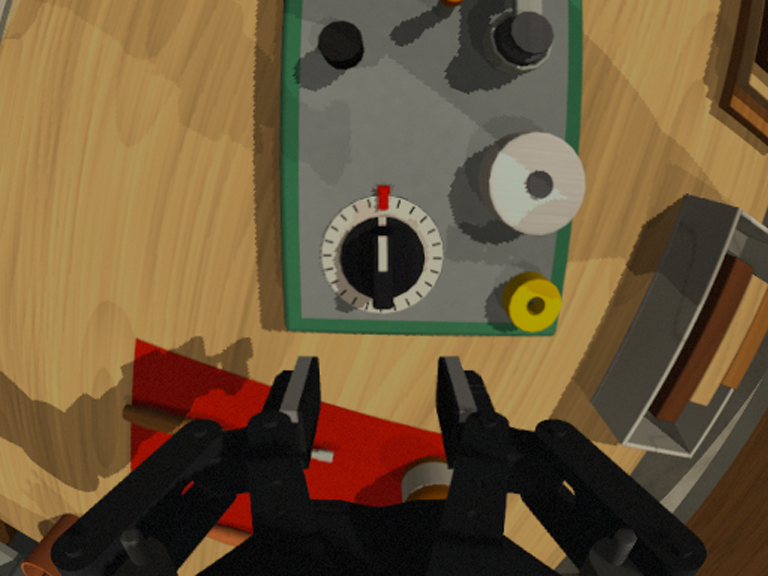

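The pointer and marker line up: the pointer line is at u=382 and the marker at u=383. The dial is set. Next I'll move over the peg, where the tool's closing axis already lies along the arm's tangent.

Request:
drive_tool([
  [[-1,38,0],[0,0,0],0.6],
  [[-1,38,0],[0,0,0],0.6],
  [[-1,38,0],[0,0,0],0.6],
  [[-1,38,0],[0,0,0],0.6],
  [[-1,38,0],[0,0,0],0.6],
  [[-1,38,0],[0,0,0],0.6],
  [[-1,38,0],[0,0,0],0.6],
  [[-1,38,0],[0,0,0],0.6],
])

```text
clock: 6.95
eef_pos: [0.5483, 0.1565, 0.2288]
tool_rot: [0.584, 0.811, -0.001, -0.0]
ft_force: [1.2, -0.2, 0.4]
grip_width: 0.0513
grasp_force: 0.0
```

Request:
drive_tool([
  [[0,12,0],[0,0,0],0.6],
  [[0,0,0],[0,0,0],0.6],
])

```text
clock: 7.12
eef_pos: [0.5483, 0.1701, 0.2285]
tool_rot: [0.582, 0.813, -0.0, -0.0]
ft_force: [-0.1, -0.4, -0.3]
grip_width: 0.0513
grasp_force: 0.0
```

```bash
python3 - <<'E'
from h import *
o=get_obs();print(o['clock'],o['eef_pos'],o['joint_pos'].round(3),o['grip_width'])
c=camera('wrist');hs=cv2.cvtColor(c["image"],cv2.COLOR_RGB2HSV)
red=cv2.inRange(hs,(0,140,60),(9,255,255))|cv2.inRange(hs,(170,140,60),(180,255,255))
k,l,st,ce=cv2.connectedComponentsWithStats(red)
for i in range(1,k):
  if st[i][4]>20:print(st[i],ce[i].round(1),fz(c,ce[i],.16).round(4))
save(c,'pics/f.png',None,1.5)
E
```

```text
7.1167 [0.54831875 0.17013316 0.22846566] [0.301 0.391 0.209 1.389 0.    1.544] 0.05133791482677487
[244 178  20  36 503] [254.5 197.5] [0.5474 0.1766 0.16  ]
[115 365  31  18 319] [129.2 373.9] [ 0.4768 -0.0951  0.16  ]
```

View pics/f.png

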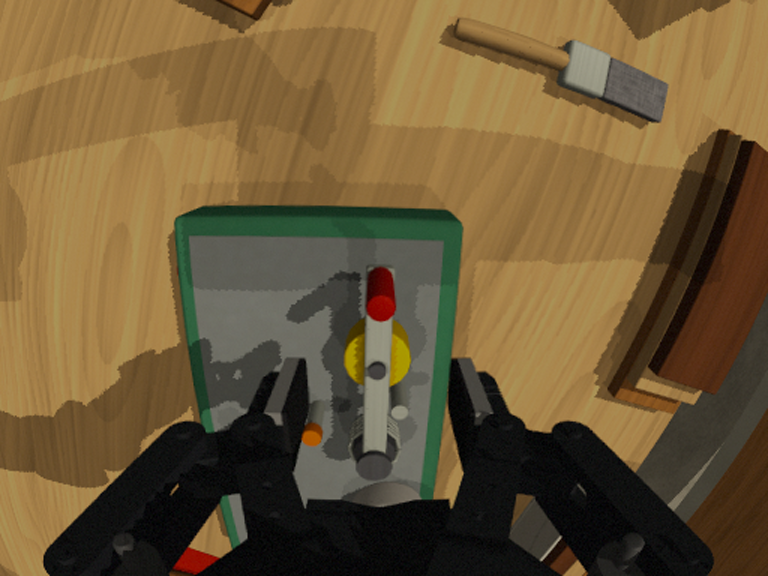

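The peg top is at (382,307), centred between the fingers, which matches the prediction. I'll descend and grip.

Request:
drive_tool([
  [[0,-1,-30],[0,0,0],0.6],
  [[0,-1,-30],[0,0,0],0.6],
  [[0,0,-25],[0,0,0],0.6],
  [[0,0,-15],[0,0,0],0.6],
  [[0,0,-7],[0,0,0],0.6],
  [[0,0,0],[0,0,0],0.6],
])

```text
clock: 7.67
eef_pos: [0.5477, 0.163, 0.1203]
tool_rot: [0.585, 0.811, -0.002, -0.001]
ft_force: [-0.6, 0.1, -0.3]
grip_width: 0.0513
grasp_force: 0.0
```

Request:
drive_tool([
  [[0,0,0],[0,0,0],0.4],
  [[0,0,0],[0,0,0],0.2],
  [[0,0,0],[0,0,0],0],
  [[0,0,0],[0,0,0],0],
  [[0,0,0],[0,0,0],0],
  [[0,0,0],[0,0,0],0],
])

```text
clock: 8.17
eef_pos: [0.5509, 0.1654, 0.1242]
tool_rot: [0.585, 0.811, 0.002, 0.002]
ft_force: [3.4, 0.0, 6.1]
grip_width: 0.0146
grasp_force: 58.8
```

Request:
drive_tool([
  [[-15.6,-5.6,0],[0,0,6.5],0],
  [[-14.9,-7.4,0],[0,0,6.5],0],
  [[-13.9,-9.1,0],[0,0,6.5],0],
  [[-12.9,-10.5,0],[0,0,6.5],0],
  [[0,0,0],[0,0,0],0],
])

```text
clock: 8.58
eef_pos: [0.4931, 0.1313, 0.1242]
tool_rot: [0.386, 0.923, 0.001, 0.003]
ft_force: [7.2, 0.9, -0.1]
grip_width: 0.0144
grasp_force: 58.7
```

Request:
drive_tool([
  [[-11.5,-12,0],[0,0,6.5],0],
  [[-10.1,-13.1,0],[0,0,6.5],0],
  [[-6,-9.5,0],[0,0,4.5],0],
  [[0,0,0],[0,0,0],0],
  [[0,0,0],[0,0,0],0],
])

```text
clock: 9.0
eef_pos: [0.4676, 0.0985, 0.1242]
tool_rot: [0.243, 0.97, 0.002, 0.004]
ft_force: [7.8, 0.8, 2.1]
grip_width: 0.0147
grasp_force: 59.3
```

Request:
drive_tool([
  [[-2,-4,0],[0,0,1.5],0],
  [[-1.5,-3,0],[0,0,1],0],
  [[0,0,0],[0,0,0],0],
  [[0,0,0],[0,0,0],0],
])

```text
clock: 9.33
eef_pos: [0.4647, 0.0931, 0.1242]
tool_rot: [0.221, 0.975, 0.003, 0.004]
ft_force: [7.9, 4.5, 1.6]
grip_width: 0.0145
grasp_force: 59.6
```

Request:
drive_tool([
  [[-1.5,-3,0],[0,0,0],0],
  [[0,0,0],[0,0,0],0],
  [[0,0,0],[0,0,0],0],
  [[0,0,0],[0,0,0],0],
])

```text
clock: 9.67
eef_pos: [0.4647, 0.0931, 0.1243]
tool_rot: [0.22, 0.976, 0.006, 0.004]
ft_force: [12.5, 13.4, -3.7]
grip_width: 0.0142
grasp_force: 60.0
```

```bash
python3 - <<'E'
from h import *
c=camera('wrist');s=camera('side')
a=cv2.resize(c["image"][:,:,::-1],(512,384));b=cv2.resize(s["image"][140:270,200:300,::-1],(288,384),interpolation=cv2.INTER_CUBIC)
cv2.imwrite('pics/g.png',np.hstack([a,b]))
o=get_obs();print(o['clock'],o['eef_pos'],o['ft_force'],o['joint_vel'].round(3))
E
```

```text
9.7667 [0.4646428  0.09309118 0.12425435] [11.48384853 14.13615016 -2.66704483] [ 0.001 -0.     0.    -0.    -0.002  0.001]
```

View pics/g.png

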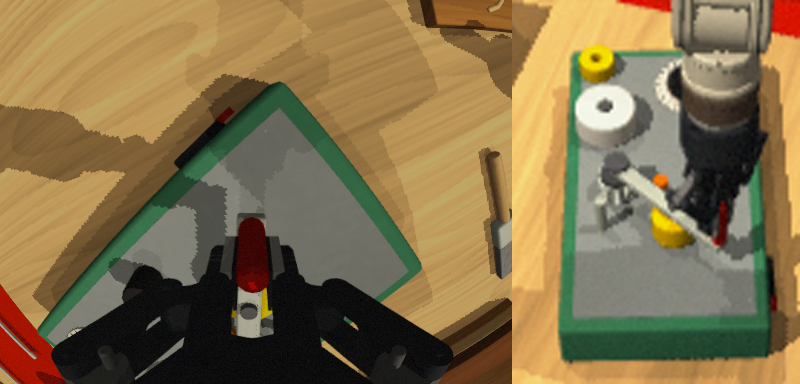

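The peg is gripped and the bar rests against the orange post. The last 3 mm of push didn't move it and only raised the force, so it's at the stop. Handing in.

```bash
python3 -c "
from h import *
print(job_done())"
```

```text
the job is handed in; nothing more can be done
None
```

I turned the dial to the red marker and released it, then swung the idler arm to its stop; the job is handed in with the gripper still holding the peg there against the spring (no verdict was returned).

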